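Close the leak-test drawer and set its bleed valve two turns open

TASK

Get the leak tester ready: first push the loaded drawer of the blue test cabinet fully shut. Then turn the red handwheel of the bleed valve by its black crank handle clockwise (seen from above) all the way to its stop, and from there back it off (anticlockwise) exactly two full turns. Finish while still holding the crank handle between the fingers at that setting, and leave the other things on the bench where they are.

Things in the scene. Friction and masses are not known exactly. Their poses are not given: they have to be found in the camera images.
- cabinet: The blue test cabinet with a clear top, 200 x 200 mm, 129 mm high, fixed to the table; it faces the robot. Origin at table height under the middle of its front face; x axis points from the front to the back. Its drawer, a black blower motor fastened in it, has a white front panel 198 mm wide and 10 mm thick, 12 to 117 mm above the table.
- drawer_handle (a point): Centre of the drawer's dark steel bar handle: a level round bar 110 mm long, about 10 mm thick, with a stem at each end, 35 mm in front of the white panel, 89 mm above the table. Moves with the drawer; when shut it is 45 mm in front of the cabinet's front face. x axis: level, into the cabinet (the direction that shuts the drawer); y axis along the bar.
- drawer (a joint): How far the drawer is pulled out, in m: 0 = fully shut against its stop, up to 0.13. It slides against about 3 N of friction and stays where it is left.
- wheel_centre (a point): Centre of the red valve handwheel, on its vertical axis, at mid-thickness of the rim, 70 mm above the table. The wheel is 104 mm across (rim 14 mm thick, hub up to 8 mm above this point), on a brass valve with a 110 x 110 mm aluminium base fixed to the table.
- valve (a joint): Turn of the handwheel in rad: 0 = screwed shut on its stop, growing as it opens (anticlockwise from above); a turn = 6.283, end of travel 20.1. Starts 0.4 to 1 turn open. Friction about 0.12 N m (3 N at the crank handle); stays where it is left; does not rise as it turns. Nothing marks where the stop lies; the crank's heading there differs from case to case.
- crank_grip: The black crank handle: an upright cylinder 18 mm in diameter and 50 mm tall that stands on the wheel's rim 45 mm from the wheel's axis and goes round with it. Origin at its centre, half-way up, 104 mm above the table (bottom at 79 mm, top at 129 mm). It spins freely about its own vertical axis, so a gripper can carry it round without turning; its own yaw means nothing.
- driver: Bystander: a screwdriver lying on the table; leave alone.
- screw_bin: Bystander: yellow open bin, 80 x 60 x 35 mm, origin under its centre; leave alone.
- spare_blower: Bystander: loose spare blower motor, black and grey, 108 mm across, 62 mm high, origin under its centre; leave alone.
- weight: Bystander: steel calibration weight, 50 mm across, 72 mm high, origin under its centre; leave alone.
- tape: Bystander: orange roll of tape lying flat, 90 mm across, 25 mm high, origin under its centre; leave alone.
- flange: Bystander: aluminium flange plate with holes, 90 x 90 x 10 mm, origin under its centre; leave alone.
Not all that is in view belongs to the job. Of the things that look like the part that bears wheel_centre, the largest one is meant.

How it is judged:
By the outcome, as a careful person would: the job done as asked, in the order asked, and still so for the second after the job is handed in, while the arm keeps its last pose, push and grip.
It also fails if it takes over 67 s, if anything falls off the work surface, if the arm or the gripper's body presses on something with over 40 N, if the wrist force passes 120 N, or if a joint passes its speed limit or range.

ROBOT

A 6-joint arm with a two-finger parallel gripper is mounted at the origin on the work surface. World frame = base frame: x ahead of the robot, y to its left, z up, the work surface at z = 0. Lengths are in mm, angles in rad, forces in N, time in s.
With the tool pointing down it reaches from about 150 to 775 mm from the base axis. Payload 6.1 kg.
Tool frame: the origin (TCP) lies midway between the tips of the shut fingers; the grasp point (between the pads) lies 19 mm behind it; z points along the fingers, y is the line along which they close (so a half turn about z gives the same grasp; the last joint's range is limited). The gripper opens to 85 mm and grips with 20 to 120 N. Pads are 22 mm wide; open, the fingers measure 114 mm over their backs; the gripper's body (76 mm by 85 mm) begins 54 mm behind the grasp point. The pads swing forward as they close: fully open they stand 13 mm farther back than shut.
Start: joints at [1.109, 0.126, -0.04, 1.405, 0, 1.571], TCP at [233.91, 469.994, 231.295] pointing down, gripper open.
Joint ranges: [-2.72, 2.72], [-0.95, 1.95], [-1.27, 1.35], [-1.78, 2.02], [-1.46, 1.47], [-3.14, 3.14]. Speed limits (rad/s): [2.39, 2.39, 3.01, 3.14, 3.14, 3.14].

INTERFACE

Orientations are given as a unit quaternion [x, y, z, w].
In Python, from workcell import arm, grab_frame, camera_model, find_in, cut_out, mark_of gives the robot as it stands.
- The arm moves only by the tool send_rows, never from a script. Its argument "commands" is a list of rows, each a list of 7 numbers: the shift along the tool's x, y, z in units of 50 mm (1.0 is 50 mm), then the turn, a rotation vector about the tool's x, y, z in units of 8 degrees (1.0 is 8 degrees), then the opening in per cent of the stroke, from 0 (shut) to 100 (fully open). A call has 1 to 10 rows; each row shifts and turns the commanded pose from where the row before left it, along the tool's axes as they then stand; what a row does not reach is not made up. A row lasts 1/8 s, in which the tool goes at most 62.5 mm and 10.7 degrees, less where a joint would pass 70% of its speed; a pose out of reach is approached as far as the arm can. A call is refused whole if a number of a shift passes 1 or a number of a turn 1, either way. A call with a gripper value outside its range is refused whole. The fingers move at their own pace and stop on an object; "grip_force" is the grip in N (left out, the last holds). Time passes only in rows, so rows that do not move let the fingers close. It gives the time, the measured TCP pose, the force, the opening and the grip force at its end, in the units of the state.
- arm.state(): the state, without advancing time (a new reading comes with each control period).
- grab_frame(name): name is "scene" or "top" or "wrist"; returns (picture, depth): 400x640x3 uint8, blue, green, red; 400x640 float32, mm along the optical axis (not along the pixel's ray), 0 where there is no reading.
- camera_model(name): a dict with "K" (3x3 intrinsics, pixels), "D" ([k1, k2, p1, p2, k3] as OpenCV has them; the pictures are not rectified), "xyz" and "orientation" of the camera in the world. Camera axes: x right, y up, looking along -z (the intrinsics and any distortion apply to the point x, -y, -z); pixel columns grow to the right and rows downward; lengths in mm; the calibration is good to about 2 mm. A picture is of the moment at which its call begins: read the wrist's pose just before it. camera_model takes no time and is no camera call; for the wrist camera it gives the pose at the moment of the call.
- arm.hand_in(): hands the job in; it is judged then, once.
Trained networks look in the newest picture that a camera, given by its name, has taken for a name from the list of things; names that differ only in an ending like _2 or _b are one class to them, and where a whole thing is asked for, a point or a joint stands for the part that bears it (a point fixed in the world has none). Each returns a list of dicts, best first, with "p" (0 to 1); they miss things now and then, are a little off and sometimes report something else, mostly with a low value. They report only what shows in the picture. A call takes as long as a camera call. They do not tell look-alikes from the thing itself.
- find_in(label, camera): "centre" ([x, y, z] in mm, in the coordinates of the camera as it stood for that picture, good to about 4 mm: the middle of the surface that is visible of it).
- cut_out(label, camera): "region" (400x640 bool, what is visible of it).
- mark_of(label, camera): "centre" ([x, y, z] in mm, in the coordinates of the camera as it stood for that picture, good to about 4 mm: a listed point, or the origin of a listed thing).
The state is a dict: "t": time; "joints": joint angles; "qd": joint speeds; "joint_torque": joint torques, N m; "ee_pos": TCP position; "ee_rot": TCP orientation; "contact_force": force on the tool from outside, world axes, zero at the start; "moment": the same for the moment, N m; "gripper_width": finger opening in mm; "finger_force": force on a finger pad.
Only numpy, scipy, OpenCV 4.12 (cv2) and the standard library are available. Lean on these libraries where they do the work, as an engineer would, in place of code of your own. Each camera call takes 0.05 s, during which the arm holds its last target. There are 200 camera calls.

## Working session

There is one attempt and no reset: what is moved stays moved. The work goes in short steps, Python scripts to look and compute and a tool call to move; the robot and the scene stay as the last step left them, time stands still between calls to the robot, and variables do not carry over. Pictures are saved under pics/ and viewed, at most 10 in all, crops included, and the job is handed in when it is done.

Besides the shell and the picture viewer there is one more tool, called after "Request:" as name(argument=value, ...) on one line, values as JSON. send_rows: Moves the arm, as the interface text tells. Its arguments: {"type":"object","properties":{"commands":{"type":"array"},"grip_force":{"type":"number"}},"required":["commands"]}

```bash
mkdir -p pics
cat > h.py <<'E'
import numpy as np, cv2
from scipy.spatial.transform import Rotation as R
from workcell import arm, grab_frame, camera_model, find_in, cut_out, mark_of
def w(cam,c):
    m=camera_model(cam); return R.from_quat(m["orientation"]).apply(c)+np.array(m["xyz"])
def px(cam,P):
    m=camera_model(cam); c=R.from_quat(m["orientation"]).inv().apply(np.array(P)-m["xyz"])
    return cv2.projectPoints((c*[1,-1,-1]).reshape(1,3),np.zeros(3),np.zeros(3),np.array(m["K"]),np.array(m["D"]))[0].ravel().round()
E
python3 - <<'E'
from h import *
s=arm.state();print(s)
ims=[]
for cam in("top","scene"):
    im,d=grab_frame(cam); cv2.imwrite(f"pics/{cam}0.png",im); print(cam,camera_model(cam)["xyz"])
    for l in("drawer_handle","wheel_centre","crank_grip","cabinet"):
        for r in mark_of(l,cam)[:4]:
            P=w(cam,r["centre"]); print(cam,l,round(r["p"],2),P.round(),px(cam,P))
E
```

```text
{'t': 0.0, 'joints': array([ 1.10900932e+00,  1.26411997e-01, -4.06095079e-02,  1.40540233e+00,
        2.94153492e-05,  1.57078958e+00]), 'qd': array([-7.80408771e-04,  1.19094312e-03, -1.22562017e-03, -2.40782048e-03,
       -9.79881421e-05, -3.61330924e-04]), 'joint_torque': array([-5.17480366e-04, -4.35912144e+01,  3.52925706e+01,  1.70949212e-02,
       -8.54678137e-05, -1.00884361e-05]), 'ee_pos': array([233.72388761, 469.6497455 , 230.51100059]), 'ee_rot': array([ 2.28844057e-01,  9.73462755e-01, -7.88793470e-04, -2.00545777e-04]), 'contact_force': array([-0.3571902 , -0.55484191, -0.40689203]), 'moment': array([ 0.0033761 ,  0.02973565, -0.03026057]), 'finger_force': 0.0, 'gripper_width': 85.02153477885517}
top [ 401.58740057  -12.37353092 1385.1005009 ]
top drawer_handle 0.77 [434. 186.  92.] [263. 232.]
top wheel_centre 0.91 [ 441. -166.   47.] [383. 233.]
top wheel_centre 0.68 [ 606. -210.   66.] [399. 177.]
top wheel_centre 0.56 [ 578. -390.   47.] [458. 188.]
top crank_grip 0.53 [ 563. -191.  100.] [394. 190.]
top crank_grip 0.53 [ 561. -416.   72.] [470. 193.]
top crank_grip 0.41 [ 426. -198.   66.] [394. 238.]
top crank_grip 0.21 [ 582. -514.    1.] [495. 190.]
top cabinet 0.7 [565. 178.   1.] [271. 191.]
scene [1031.56804534 -434.63322016 1269.83168756]
scene drawer_handle 0.65 [432. 187.  89.] [348. 157.]
scene wheel_centre 0.87 [ 597. -210.   71.] [292. 263.]
scene wheel_centre 0.82 [ 437. -172.   47.] [271. 225.]
scene wheel_centre 0.76 [ 574. -387.   50.] [244. 297.]
scene wheel_centre 0.63 [355. 507.   1.] [392. 115.]
scene crank_grip 0.56 [ 421. -199.   75.] [260. 223.]
scene crank_grip 0.55 [ 558. -412.   71.] [232. 297.]
scene crank_grip 0.51 [ 556. -188.  108.] [288. 245.]
scene cabinet 0.71 [560. 184.   3.] [372. 193.]
```

Run:
```python
import cv2
a=cv2.imread("pics/top0.png")[110:310,220:520]
cv2.imwrite("pics/c1.png",cv2.resize(a,None,fx=2.6,fy=2.6,interpolation=cv2.INTER_CUBIC))
```

```text
(no output)
```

View pics/c1.png

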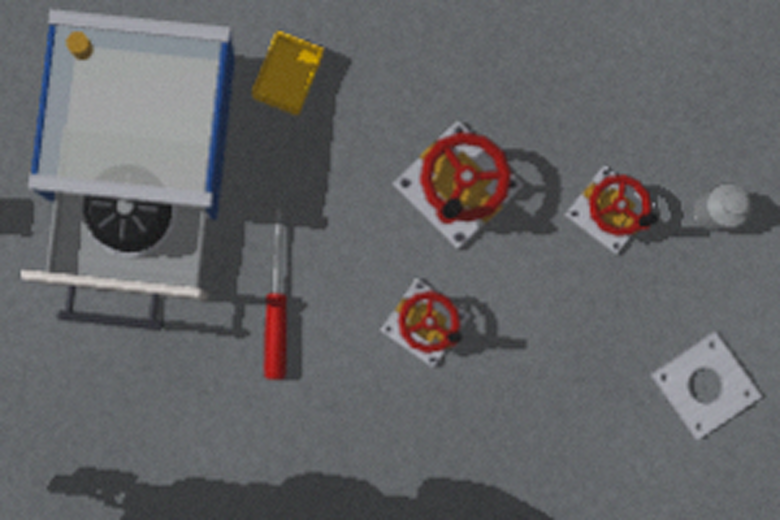

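View pics/scene0.png

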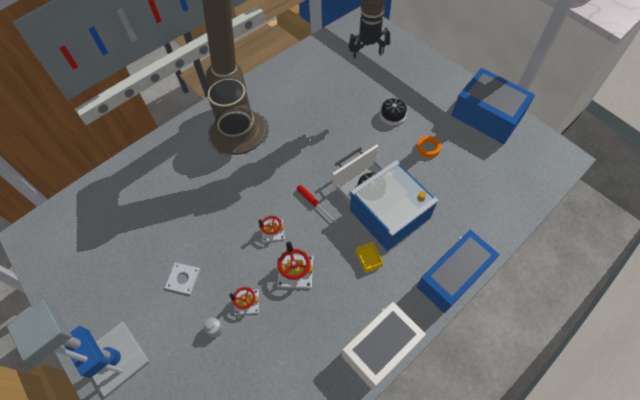

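Request:
send_rows(commands=[[-0.73,-0.53,0,0,0,0,0],[-0.73,-0.53,0,0,0,0,0],[-0.73,-0.53,0,0,0,0,0],[-0.73,-0.53,0,0,0,0,0],[-0.73,-0.53,0,0,0,0,0],[-0.73,-0.53,0,0,0,0,0],[-0.73,-0.53,0,0,0,0,0],[0,0,0,0,0,-0.92,0],[0,0,0,0,0,-0.92,0],[0,0,0,0,0,-0.92,0]])

```text
t: 1.75
ee_pos: [380.1, 189.8, 231.4]
ee_rot: [0.036, 0.999, 0.0, 0.0]
contact_force: [-0.2, 0.1, 0.2]
gripper_width: -0.1
finger_force: 0.0
```

```bash
cat >> h.py <<'E'
def go(P):
    s=arm.state(); r=R.from_quat(s["ee_rot"]); d=r.inv().apply(np.array(P)-s["ee_pos"])/50
    print("pos",s["ee_pos"].round(1),"toolx",r.apply([1,0,0]).round(3),"tooly",r.apply([0,1,0]).round(3),"need",d.round(3),"F",s["contact_force"].round(1),"t",s["t"])
E
python3 - <<'E'
from h import *
im,d=grab_frame("wrist"); cv2.imwrite("pics/w1.png",im)
for l in("drawer_handle","cabinet"):
    for r in mark_of(l,"wrist")[:2]:
        P=w("wrist",r["centre"]); print(l,round(r["p"],2),P.round(),px("wrist",P))
go([380,191,76])
E
```

```text
drawer_handle 0.72 [427. 190.  90.] [321. 232.]
pos [380.  190.  231.4] toolx [-0.997  0.079 -0.   ] tooly [0.079 0.997 0.   ] need [2.000e-03 1.900e-02 3.107e+00] F [ 0.3 -0.  -0.6] t 1.9
```

View pics/w1.png

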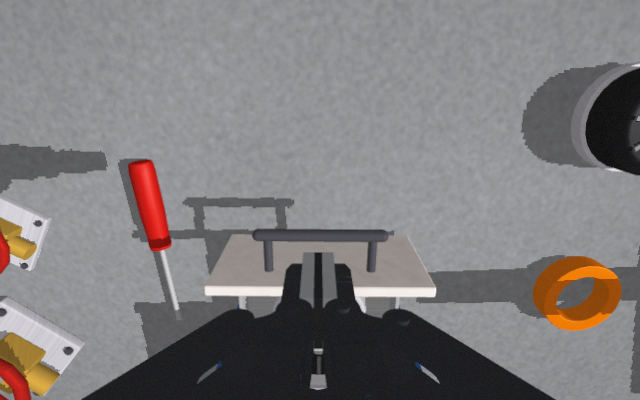

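Request:
send_rows(commands=[[0,0,0.78,0,0,0,0],[0,0,0.78,0,0,0,0],[0,0,0.78,0,0,0,0],[0,0,0.77,0,0,0,0],[-0.3,0,0,0,0,0,0],[-0.3,0,0,0,0,0,0],[-0.3,0,0,0,0,0,0],[-0.3,0,0,0,0,0,0],[-0.3,0,0,0,0,0,0],[-0.3,0,0,0,0,0,0]])

```text
t: 3.15
ee_pos: [470.8, 183.2, 76.0]
ee_rot: [0.038, 0.999, 0.0, 0.0]
contact_force: [-3.7, 0.7, 3.2]
gripper_width: 0.2
finger_force: 1.9
```

Request:
send_rows(commands=[[-0.15,0,0,0,0,0,0],[-0.1,0,0,0,0,0,0],[-0.05,0,0,0,0,0,0],[0,0,0,0,0,0,0]])

```text
t: 3.65
ee_pos: [484.9, 182.0, 75.7]
ee_rot: [0.038, 0.999, -0.0, 0.0]
contact_force: [-0.3, -0.2, 0.8]
gripper_width: 0.3
finger_force: 0.3
```

Continue slowly until the force rises at the stop.

Request:
send_rows(commands=[[-0.1,0,0,0,0,0,0],[-0.08,0,0,0,0,0,0],[-0.06,0,0,0,0,0,0],[-0.06,0,0,0,0,0,0]])

```text
t: 4.15
ee_pos: [499.7, 180.8, 75.7]
ee_rot: [0.038, 0.999, -0.0, -0.0]
contact_force: [-3.4, -0.5, 0.4]
gripper_width: -0.3
finger_force: 1.6
```

Run:
```python
from h import *
for cam in("top","scene"):
    im,d=grab_frame(cam)
    for l in("drawer_handle","cabinet"):
        for r in mark_of(l,cam)[:1]: print(cam,l,w(cam,r["centre"]).round())
go([500,181,76])
```

```text
top drawer_handle [516. 180.  91.]
top cabinet [563. 177.   3.]
scene drawer_handle [517. 182.  87.]
scene cabinet [557. 182.   5.]
pos [500.2 181.   76. ] toolx [-0.997  0.076 -0.001] tooly [0.076 0.997 0.   ] need [ 0.004 -0.    -0.   ] F [-0.5 -0.4 -1.3] t 4.45
```

Request:
send_rows(commands=[[-0.06,0,0,0,0,0,0],[-0.04,0,0,0,0,0,0]])

```text
t: 4.7
ee_pos: [502.0, 180.8, 75.8]
ee_rot: [0.038, 0.999, 0.001, -0.003]
contact_force: [-15.8, 1.6, 9.7]
gripper_width: 0.1
finger_force: 8.0
```

Request:
send_rows(commands=[[-0.06,0,0,0,0,0,0],[-0.04,0,0,0,0,0,0]])

```text
t: 4.95
ee_pos: [502.2, 180.8, 75.7]
ee_rot: [0.037, 0.999, 0.001, -0.007]
contact_force: [-33.7, 2.8, 22.2]
gripper_width: 0.0
finger_force: 16.8
```

Request:
send_rows(commands=[[0.5,0,0,0,0,0,0],[0.4,0,0,0,0,0,0],[0,0,-0.78,0,0,0,0],[0,0,-0.78,0,0,0,0],[0,0,-0.78,0,0,0,0],[0,0,-0.77,0,0,0,0]])

```text
t: 5.7
ee_pos: [465.3, 183.7, 233.0]
ee_rot: [0.038, 0.999, 0.0, 0.001]
contact_force: [0.1, 0.9, 0.3]
gripper_width: -0.1
finger_force: 0.0
```

Request:
send_rows(commands=[[-0.23,-0.93,0,0,0,0,60],[-0.23,-0.93,0,0,0,0,60],[-0.23,-0.93,0,0,0,0,60],[-0.23,-0.93,0,0,0,0,60],[-0.23,-0.93,0,0,0,0,60],[-0.23,-0.93,0,0,0,0,60],[-0.23,-0.93,0,0,0,0,60],[-0.23,-0.93,0,0,0,0,60]])

```text
t: 6.7
ee_pos: [528.7, -196.4, 231.7]
ee_rot: [0.038, 0.999, -0.0, 0.001]
contact_force: [0.4, 0.5, -0.6]
gripper_width: 51.5
finger_force: 0.0
```

Run:
```python
from h import *
go([558,-190,90]); print(arm.state()["joints"].round(2))
for cam in("wrist","top","scene"):
    im,d=grab_frame(cam)
    if cam=="wrist": cv2.imwrite("pics/w2.png",im)
    for l in("wheel_centre","crank_grip","drawer_handle"):
        for r in mark_of(l,cam)[:3]:
            P=w(cam,r["centre"]); print(cam,l,round(r["p"],2),P.round(1),px(cam,P))
```

```text
pos [ 528.7 -196.4  231.7] toolx [-0.997  0.077 -0.002] tooly [ 0.077  0.997 -0.001] need [-0.569  0.173  2.835] F [ 0.4  0.5 -0.6] t 6.7
[-0.36  0.2   0.05  1.42 -0.   -0.28]
wrist wheel_centre 0.97 [ 577.3 -390.1   46.1] [133. 229.]
wrist wheel_centre 0.67 [ 440.4 -169.4   49. ] [343.  67.]
wrist wheel_centre 0.57 [ 602.  -212.    68.5] [310. 249.]
wrist crank_grip 0.94 [ 558.  -414.7   72.5] [ 85. 224.]
wrist crank_grip 0.69 [ 558.  -185.7  102.5] [333. 219.]
wrist crank_grip 0.56 [ 417.9 -194.    75.2] [309.  39.]
top wheel_centre 0.95 [ 443.9 -168.2   46.6] [383. 232.]
top wheel_centre 0.72 [ 609.  -207.8   68.3] [398. 176.]
top crank_grip 0.51 [521.2 175.1  91.4] [267. 202.]
top drawer_handle 0.76 [520.3 178.8  92.9] [266. 202.]
scene wheel_centre 0.9 [ 573.1 -383.4   51.3] [244. 296.]
scene wheel_centre 0.59 [ 435.  -171.5   49.6] [270. 225.]
scene wheel_centre 0.57 [ 597.5 -207.7   70.5] [293. 263.]
scene crank_grip 0.43 [ 557.3 -414.2   75.9] [231. 297.]
scene drawer_handle 0.6 [518.7 179.4  91.5] [364. 173.]
```

View pics/w2.png

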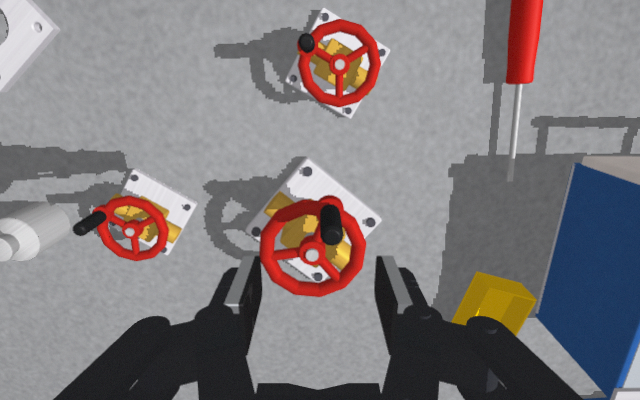

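```bash
cat >> h.py <<'E'
def ray(cam,uv,z):
    m=camera_model(cam); u=cv2.undistortPoints(np.array([[uv]],float),np.array(m["K"]),np.array(m["D"])).ravel()
    d=R.from_quat(m["orientation"]).apply([u[0],-u[1],-1]); o=np.array(m["xyz"]); return o+d*(z-o[2])/d[2]
E
python3 - <<'E'
from h import *
print(ray("wrist",(312,254),78).round(1), ray("wrist",(331,212),129).round(1), ray("wrist",(333,238),79).round(1))
im=cv2.imread("pics/w2.png").astype(int); m=(im[...,2]>120)&(im[...,1]<60)&(im[...,0]<60)
n,l,st,c=cv2.connectedComponentsWithStats(m.astype(np.uint8))
i=l[270:300,300:320].max(); ys,xs=np.where(l==i)
h=cv2.convexHull(np.c_[xs,ys].astype(np.int32)); (e)=cv2.fitEllipse(h); print(e, ray("wrist",e[0],70).round(1))
for P in([602,-210,78],[559,-188,129]): print(px("wrist",P))
E
```

```text
[ 602.5 -204.1   78. ] [ 541.2 -184.2  129. ] [ 586.9 -183.4   79. ]
((313.0697937011719, 246.4916229248047), (99.32173919677734, 105.8021469116211), 59.542049407958984) [ 598.8 -202.9   70. ]
[306. 254.]
[327. 234.]
```

Run:
```python
from h import *
d=grab_frame("wrist")[1]
print(camera_model("wrist")["xyz"], ray("wrist",(333,236),129).round(1), ray("wrist",(332,222),104).round(1))
for uv in((333,236),(333,225),(312,254),(312,293),(312,208)):
    v=d[uv[1],uv[0]]; z=min(range(0,200),key=lambda z:abs(((R.from_quat(camera_model("wrist")["orientation"]).inv().apply(ray("wrist",uv,z)-camera_model("wrist")["xyz"]))[2])+v)); print(uv,v,ray("wrist",uv,z).round(1))
```

```text
[ 443.60756284 -186.90349996  374.06589725] [ 560.9 -184.   129. ] [ 560.1 -183.8  104. ]
(333, 236) 270.37402 [ 560.9 -184.   129. ]
(333, 225) 274.2305 [ 554.9 -183.4  122. ]
(312, 254) 329.2714 [ 600.8 -204.    81. ]
(312, 293) 349.23154 [ 647.2 -207.8   75. ]Traceback (most recent call last):
  File "<stdin>", line 5, in <module>
  File "<stdin>", line 5, in <lambda>
ValueError: time passes only in moves, steps and waits
```

Request:
send_rows(commands=[[-0.61,0.3,0,0,0,0,60],[0,0,0.7,0,0,0,60],[0,0,0.7,0,0,0,60],[0,0,0.7,0,0,0,60],[0,0,0.5,0,0,0,60],[0,0,0.27,0,0,0,60],[0,0,0,0,0,0,60]])

```text
t: 8.22
ee_pos: [559.2, -181.4, 87.2]
ee_rot: [0.038, 0.999, 0.0, -0.001]
contact_force: [0.2, 0.0, 0.2]
gripper_width: 50.8
finger_force: 0.0
```

Request:
send_rows(commands=[[0,0,0,0,0,0,15],[0,0,0,0,0,0,10],[0,0,0,0,0,0,10],[0,0,0,0,0,0,10],[0,0,0,0,0,0,10]], grip_force=50)

```text
t: 8.85
ee_pos: [560.8, -182.6, 89.6]
ee_rot: [0.038, 0.999, -0.001, 0.002]
contact_force: [0.8, -3.8, 6.6]
gripper_width: 16.5
finger_force: 48.8
```

Run:
```python
from h import *
go([560.5,-184,88]); im,d=grab_frame("wrist"); cv2.imwrite("pics/w3.png",im)
print([round(x,1) for x in px("wrist",[601,-204,78])])
```

```text
pos [ 560.8 -182.6   89.6] toolx [-0.997  0.077 -0.003] tooly [ 0.077  0.997 -0.002] need [ 0.004 -0.028  0.032] F [ 0.8 -3.8  6.6] t 8.85
[np.float64(282.0), np.float64(327.0)]
```

View pics/w3.png

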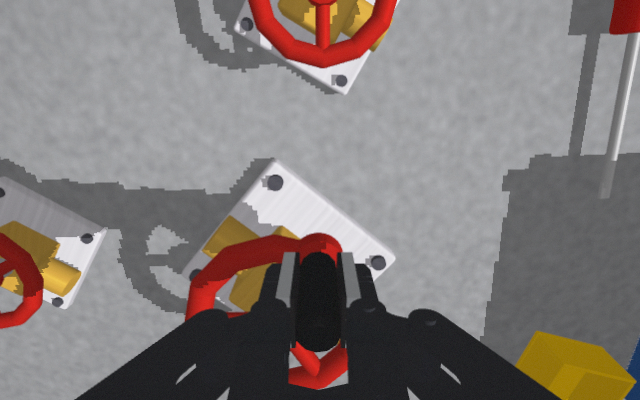

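```bash
cat >> h.py <<'E'
TX=np.array([-.997,.077]);TY=np.array([.077,.997])
def rows(a0,a1,step=15,C=(601,-204),r=45,start=None):
    n=int(round(abs(a1-a0)/step)); a=np.radians(np.linspace(a0,a1,n+1)); P=np.c_[np.cos(a),np.sin(a)]*r+C
    if start is not None: P[0]=start
    D=np.diff(P,axis=0)/50; print([[round(float(d@TX),3),round(float(d@TY),3)] for d in D])
E
python3 -c "
from h import *
rows(153,33); rows(33,-207)"
```

```text
[[-0.118, 0.203], [-0.166, 0.166], [-0.204, 0.117], [-0.227, 0.06], [-0.235, -0.0], [-0.227, -0.061], [-0.203, -0.118], [-0.166, -0.166]]
[[-0.117, -0.204], [-0.06, -0.227], [0.0, -0.235], [0.061, -0.227], [0.118, -0.203], [0.166, -0.166], [0.204, -0.117], [0.227, -0.06], [0.235, 0.0], [0.227, 0.061], [0.203, 0.118], [0.166, 0.166], [0.117, 0.204], [0.06, 0.227], [-0.0, 0.235], [-0.061, 0.227]]
```

Request:
send_rows(commands=[[-0.12,0.2,0,0,0,0,10],[-0.165,0.165,0,0,0,0,10],[-0.205,0.12,0,0,0,0,10],[-0.225,0.06,0,0,0,0,10],[0,0,0,0,0,0,10]])

```text
t: 9.52
ee_pos: [599.4, -162.3, 89.6]
ee_rot: [0.04, 0.999, -0.005, 0.002]
contact_force: [1.9, -18.4, 3.1]
gripper_width: 16.7
finger_force: 49.6
```

Request:
send_rows(commands=[[-0.235,0,0,0,0,0,10],[-0.225,-0.06,0,0,0,0,10],[-0.205,-0.12,0,0,0,0,10],[-0.165,-0.165,0,0,0,0,10],[0,0,0,0,0,0,10]])

```text
t: 10.15
ee_pos: [635.3, -181.5, 89.5]
ee_rot: [0.04, 0.999, -0.003, -0.001]
contact_force: [-11.4, -11.9, 12.1]
gripper_width: 17.0
finger_force: 50.3
```

```bash
python3 -c "
from h import *
rows(35,-205,15,(598,-207.3),45,(637,-177.4))"
```

```text
[[-0.088, -0.284], [-0.068, -0.225], [-0.008, -0.235], [0.053, -0.229], [0.111, -0.207], [0.16, -0.172], [0.199, -0.124], [0.225, -0.068], [0.235, -0.008], [0.229, 0.053], [0.207, 0.111], [0.172, 0.16], [0.124, 0.199], [0.068, 0.225], [0.008, 0.235], [-0.053, 0.229]]
```

Request:
send_rows(commands=[[-0.09,-0.285,0,0,0,0,10],[-0.07,-0.225,0,0,0,0,10],[0,0,0,0,0,0,10]])

```text
t: 10.52
ee_pos: [643.3, -204.8, 89.6]
ee_rot: [0.039, 0.999, -0.001, 0.0]
contact_force: [-2.8, -2.3, 8.0]
gripper_width: 16.7
finger_force: 50.2
```

Request:
send_rows(commands=[[-0.01,-0.235,0,0,0,0,10],[0.055,-0.23,0,0,0,0,10],[0.11,-0.205,0,0,0,0,10],[0,0,0,0,0,0,10]])

```text
t: 11.02
ee_pos: [632.8, -236.5, 89.6]
ee_rot: [0.038, 0.999, 0.0, 0.001]
contact_force: [-4.2, 0.8, 9.4]
gripper_width: 16.8
finger_force: 50.3
```

Request:
send_rows(commands=[[0.16,-0.17,0,0,0,0,10],[0.2,-0.125,0,0,0,0,10],[0.225,-0.07,0,0,0,0,10],[0,0,0,0,0,0,10]])

```text
t: 11.52
ee_pos: [602.7, -252.3, 89.6]
ee_rot: [0.038, 0.999, 0.0, 0.001]
contact_force: [-2.0, 1.0, 7.8]
gripper_width: 16.7
finger_force: 50.3
```

Request:
send_rows(commands=[[0.235,-0.01,0,0,0,0,10],[0.23,0.055,0,0,0,0,10],[0,0,0,0,0,0,10]])

```text
t: 11.9
ee_pos: [579.8, -248.5, 89.6]
ee_rot: [0.038, 0.999, -0.0, 0.001]
contact_force: [-2.1, 0.1, 9.5]
gripper_width: 16.9
finger_force: 50.2
```

Request:
send_rows(commands=[[0.205,0.11,0,0,0,0,10],[0.17,0.16,0,0,0,0,10],[0,0,0,0,0,0,10]])

```text
t: 12.28
ee_pos: [566.7, -239.4, 89.8]
ee_rot: [0.039, 0.999, -0.006, 0.005]
contact_force: [13.8, -22.2, -4.4]
gripper_width: 16.4
finger_force: 51.0
```

Request:
send_rows(commands=[[0.125,0.2,0,0,0,0,10],[0.07,0.225,0,0,0,0,10],[0,0,0,0,0,0,10]])

```text
t: 12.65
ee_pos: [553.0, -212.4, 87.5]
ee_rot: [0.039, 0.999, 0.0, -0.001]
contact_force: [0.1, 0.0, 0.4]
gripper_width: 8.4
finger_force: 0.0
```

Request:
send_rows(commands=[[0.1,0.1,0,0,0,0,10],[0,0,-0.9,0,0,0,10],[0,0,-0.9,0,0,0,60],[0,0,-0.9,0,0,0,60],[0,0,0,0,0,0,60],[0,0,0,0,0,0,60]])

```text
t: 13.4
ee_pos: [549.2, -205.4, 222.2]
ee_rot: [0.038, 0.999, 0.0, -0.0]
contact_force: [0.7, 0.5, 0.1]
gripper_width: 51.3
finger_force: 0.0
```

Run:
```python
from h import *
go([566,-239,88]); im,d=grab_frame("wrist"); cv2.imwrite("pics/w4.png",im)
for l in("wheel_centre","crank_grip"):
    for r in mark_of(l,"wrist")[:3]:
        P=w("wrist",r["centre"]); print(l,round(r["p"],2),P.round(1),px("wrist",P))
print(px("wrist",[598,-207,78]),px("wrist",[566,-239,129]))
```

```text
pos [ 549.2 -205.4  222.2] toolx [-0.997  0.075  0.001] tooly [0.075 0.997 0.   ] need [-0.388 -0.647  2.683] F [0.7 0.5 0.1] t 13.4
wheel_centre 0.93 [ 580.7 -386.7   46.7] [133. 217.]
wheel_centre 0.88 [ 433.7 -166.7   50.1] [354.  32.]
wheel_centre 0.78 [ 599.8 -211.    68.2] [315. 232.]
crank_grip 0.83 [ 420.9 -198.8   72. ] [313.  13.]
crank_grip 0.75 [ 573.  -238.3  104.7] [278. 223.]
crank_grip 0.72 [ 558.2 -416.    72. ] [ 80. 207.]
[320. 234.] [273. 227.]
```

View pics/w4.png

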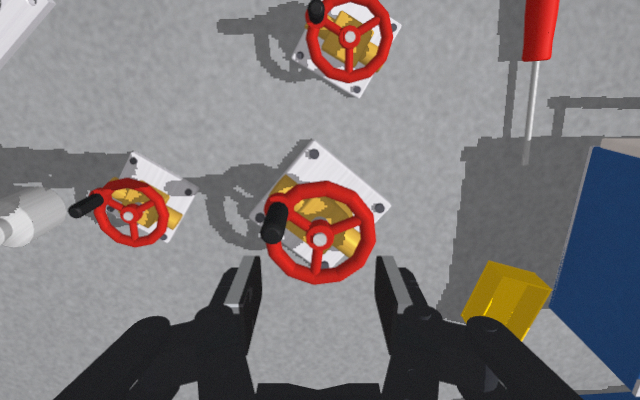

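Run:
```python
from h import *
a=ray("wrist",(274,234),129);b=ray("wrist",(320,240),78);print(a.round(1),b.round(1),np.degrees(np.arctan2(*(a-b)[1::-1])),np.hypot(*(a-b)[:2]))
go([a[0],a[1],88])
```

```text
[ 571.3 -238.7  129. ] [ 603.4 -207.1   78. ] -135.46193128779979 45.042407525283565
pos [ 548.6 -205.6  221.1] toolx [-0.997  0.076  0.003] tooly [0.076 0.997 0.001] need [-0.511 -0.628  2.66 ] F [-0.1  0.   0.1] t 13.55
```

Request:
send_rows(commands=[[-0.5,-0.63,0,0,0,0,60],[0,0,0.7,0,0,0,60],[0,0,0.7,0,0,0,60],[0,0,0.7,0,0,0,60],[0,0,0.4,0,0,0,60],[0,0,0.15,0,0,0,60],[0,0,0,0,0,0,60]])

```text
t: 14.42
ee_pos: [571.3, -239.3, 89.7]
ee_rot: [0.038, 0.999, 0.0, -0.001]
contact_force: [-0.3, -1.0, 0.7]
gripper_width: 51.4
finger_force: 0.0
```

Request:
send_rows(commands=[[0,0,0,0,0,0,15],[0,0,0,0,0,0,10],[0,0,0,0,0,0,10],[0,0,0,0,0,0,10],[0,0,0,0,0,0,10]], grip_force=80)

```text
t: 15.05
ee_pos: [572.2, -240.4, 91.7]
ee_rot: [0.038, 0.999, -0.001, 0.001]
contact_force: [-1.9, -2.7, 7.2]
gripper_width: 16.4
finger_force: 78.0
```

Request:
send_rows(commands=[[0.06,0.05,0,0,0,0,10],[0,0,0,0,0,0,10]])

```text
t: 15.3
ee_pos: [571.8, -239.9, 91.8]
ee_rot: [0.039, 0.999, -0.003, 0.003]
contact_force: [6.7, -11.2, -0.6]
gripper_width: 16.3
finger_force: 78.7
```

Request:
send_rows(commands=[[0.03,0.025,0,0,0,0,10],[0,0,0,0,0,0,10]])

```text
t: 15.55
ee_pos: [571.8, -239.8, 91.9]
ee_rot: [0.039, 0.999, -0.004, 0.004]
contact_force: [12.3, -14.9, -3.6]
gripper_width: 16.1
finger_force: 78.4
```

Run:
```python
from h import *
im,d=grab_frame("wrist"); cv2.imwrite("pics/stop_ref.png",im)
go([571.8,-239.8,91])
rows(-135,225,15,(603,-207.8),45,(566.8,-235.1))
```

```text
pos [ 571.8 -239.8   91.8] toolx [-0.997  0.078 -0.009] tooly [ 0.078  0.997 -0.008] need [-0.     0.001  0.017] F [ 11.8 -14.6  -4.5] t 15.6
[[-0.291, -0.212], [-0.223, -0.073], [-0.235, -0.013], [-0.23, 0.049], [-0.209, 0.106], [-0.175, 0.157], [-0.128, 0.197], [-0.073, 0.223], [-0.013, 0.235], [0.049, 0.23], [0.106, 0.209], [0.157, 0.175], [0.197, 0.128], [0.223, 0.073], [0.235, 0.013], [0.23, -0.049], [0.209, -0.106], [0.175, -0.157], [0.128, -0.197], [0.073, -0.223], [0.013, -0.235], [-0.049, -0.23], [-0.106, -0.209], [-0.157, -0.175]]
```

Request:
send_rows(commands=[[-0.29,-0.21,0,0,0,0,10],[-0.225,-0.075,0,0,0,0,10],[-0.235,-0.015,0,0,0,0,10],[0,0,0,0,0,0,10]])

```text
t: 16.1
ee_pos: [605.6, -252.9, 91.7]
ee_rot: [0.038, 0.999, 0.0, 0.002]
contact_force: [1.7, 2.8, 4.9]
gripper_width: 15.7
finger_force: 80.1
```

Request:
send_rows(commands=[[-0.23,0.05,0,0,0,0,10],[-0.21,0.105,0,0,0,0,10],[-0.175,0.155,0,0,0,0,10],[0,0,0,0,0,0,10]])

```text
t: 16.6
ee_pos: [636.3, -238.6, 91.7]
ee_rot: [0.038, 0.999, 0.001, 0.001]
contact_force: [-0.8, 5.5, 8.0]
gripper_width: 15.9
finger_force: 80.3
```

Request:
send_rows(commands=[[-0.13,0.195,0,0,0,0,10],[-0.075,0.225,0,0,0,0,10],[-0.015,0.235,0,0,0,0,10],[0,0,0,0,0,0,10]])

```text
t: 17.1
ee_pos: [648.4, -207.4, 91.6]
ee_rot: [0.038, 0.999, 0.0, -0.0]
contact_force: [-6.5, 2.4, 8.4]
gripper_width: 15.9
finger_force: 80.5
```

Request:
send_rows(commands=[[0.05,0.23,0,0,0,0,10],[0.105,0.21,0,0,0,0,10],[0.155,0.175,0,0,0,0,10],[0,0,0,0,0,0,10]])

```text
t: 17.6
ee_pos: [635.6, -176.5, 91.7]
ee_rot: [0.038, 0.999, -0.0, 0.0]
contact_force: [-4.7, -0.7, 8.0]
gripper_width: 16.2
finger_force: 80.4
```

Request:
send_rows(commands=[[0.195,0.13,0,0,0,0,10],[0.225,0.075,0,0,0,0,10],[0.235,0.015,0,0,0,0,10],[0,0,0,0,0,0,10]])

```text
t: 18.1
ee_pos: [604.0, -162.9, 91.6]
ee_rot: [0.038, 0.999, 0.0, 0.001]
contact_force: [-2.8, -0.3, 9.2]
gripper_width: 15.8
finger_force: 80.5
```

Request:
send_rows(commands=[[0.23,-0.05,0,0,0,0,10],[0.21,-0.105,0,0,0,0,10],[0.175,-0.155,0,0,0,0,10],[0,0,0,0,0,0,10]])

```text
t: 18.6
ee_pos: [571.9, -175.7, 91.7]
ee_rot: [0.038, 0.999, 0.001, 0.0]
contact_force: [-4.6, 0.9, 11.5]
gripper_width: 16.5
finger_force: 80.7
```

Request:
send_rows(commands=[[0.13,-0.195,0,0,0,0,10],[0.075,-0.225,0,0,0,0,10],[0.015,-0.235,0,0,0,0,10],[0,0,0,0,0,0,10]])

```text
t: 19.1
ee_pos: [558.4, -208.5, 91.6]
ee_rot: [0.039, 0.999, -0.0, 0.0]
contact_force: [-5.0, -1.1, 11.0]
gripper_width: 16.2
finger_force: 80.8
```

Request:
send_rows(commands=[[-0.05,-0.23,0,0,0,0,10],[-0.105,-0.21,0,0,0,0,10],[-0.155,-0.175,0,0,0,0,10],[0,0,0,0,0,0,10]])

```text
t: 19.6
ee_pos: [572.8, -240.9, 91.7]
ee_rot: [0.039, 0.999, -0.001, 0.001]
contact_force: [-0.7, -3.3, 8.1]
gripper_width: 15.9
finger_force: 80.5
```

Request:
send_rows(commands=[[-0.195,-0.13,0,0,0,0,10],[-0.225,-0.075,0,0,0,0,10],[-0.235,-0.015,0,0,0,0,10],[0,0,0,0,0,0,10]])

```text
t: 20.1
ee_pos: [605.4, -252.9, 91.7]
ee_rot: [0.038, 0.999, 0.0, 0.002]
contact_force: [3.1, 1.7, 7.6]
gripper_width: 16.1
finger_force: 80.4
```

Request:
send_rows(commands=[[-0.23,0.05,0,0,0,0,10],[-0.21,0.105,0,0,0,0,10],[-0.175,0.155,0,0,0,0,10],[0,0,0,0,0,0,10]])

```text
t: 20.6
ee_pos: [636.2, -238.7, 91.7]
ee_rot: [0.038, 0.999, 0.001, 0.001]
contact_force: [-1.9, 4.2, 9.4]
gripper_width: 15.8
finger_force: 80.5
```

Request:
send_rows(commands=[[-0.13,0.195,0,0,0,0,10],[-0.075,0.225,0,0,0,0,10],[-0.015,0.235,0,0,0,0,10],[0,0,0,0,0,0,10]])

```text
t: 21.1
ee_pos: [648.4, -207.3, 91.7]
ee_rot: [0.038, 0.999, 0.0, -0.0]
contact_force: [-5.5, 1.8, 10.3]
gripper_width: 16.1
finger_force: 80.7
```

Request:
send_rows(commands=[[0.05,0.23,0,0,0,0,10],[0.105,0.21,0,0,0,0,10],[0.155,0.175,0,0,0,0,10],[0,0,0,0,0,0,10]])

```text
t: 21.6
ee_pos: [635.5, -176.3, 91.6]
ee_rot: [0.038, 0.999, -0.0, 0.0]
contact_force: [-4.2, -0.2, 10.0]
gripper_width: 15.9
finger_force: 80.6
```

Request:
send_rows(commands=[[0.195,0.13,0,0,0,0,10],[0.225,0.075,0,0,0,0,10],[0.235,0.015,0,0,0,0,10],[0,0,0,0,0,0,10]])

```text
t: 22.1
ee_pos: [604.0, -162.9, 91.7]
ee_rot: [0.038, 0.999, 0.0, 0.001]
contact_force: [-2.8, -0.4, 8.8]
gripper_width: 16.0
finger_force: 80.5
```

Request:
send_rows(commands=[[0.23,-0.05,0,0,0,0,10],[0.21,-0.105,0,0,0,0,10],[0.175,-0.155,0,0,0,0,10],[0,0,0,0,0,0,10]])

```text
t: 22.6
ee_pos: [571.9, -175.7, 91.6]
ee_rot: [0.038, 0.999, 0.001, 0.0]
contact_force: [-3.4, 2.1, 9.9]
gripper_width: 16.0
finger_force: 80.7
```

Request:
send_rows(commands=[[0.13,-0.195,0,0,0,0,10],[0.075,-0.225,0,0,0,0,10],[0.015,-0.235,0,0,0,0,10],[0,0,0,0,0,0,10]])

```text
t: 23.1
ee_pos: [558.3, -208.4, 91.6]
ee_rot: [0.039, 0.999, -0.0, 0.0]
contact_force: [-4.3, -2.0, 11.8]
gripper_width: 16.0
finger_force: 80.8
```

Request:
send_rows(commands=[[-0.05,-0.23,0,0,0,0,10],[-0.105,-0.21,0,0,0,0,10],[-0.11,-0.125,0,0,0,0,10],[0,0,0,0,0,0,10]])

```text
t: 23.6
ee_pos: [570.1, -238.2, 91.7]
ee_rot: [0.039, 0.999, -0.001, 0.0]
contact_force: [-2.4, -3.4, 9.0]
gripper_width: 16.0
finger_force: 80.6
```

Run:
```python
from h import *
go([571.8,-239.8,91.8]); im,d=grab_frame("wrist"); a=cv2.imread("pics/stop_ref.png")
cv2.imwrite("pics/cmp.png",np.vstack([x[150:400,150:450] for x in(a,im)]))
f=lambda P:np.degrees(np.arctan2(P[1]+207.7,P[0]-603.4))
print(f([571.8,-239.8]),f(arm.state()["ee_pos"]))
```

```text
pos [ 570.1 -238.2   91.7] toolx [-0.997  0.077 -0.001] tooly [ 0.077  0.997 -0.002] need [-0.036 -0.029 -0.003] F [-2.4 -3.4  9. ] t 23.6
-134.55027784250132 -137.408126743181
```

View pics/cmp.png

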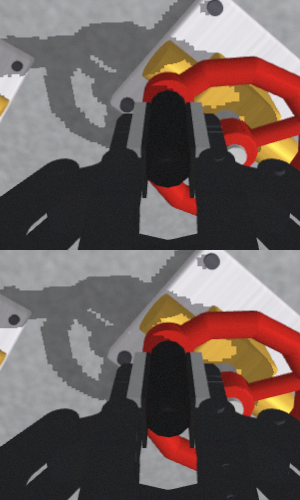

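Request:
send_rows(commands=[[-0.04,-0.03,0,0,0,0,10],[0,0,0,0,0,0,10],[0,0,0,0,0,0,10]])

```text
t: 24.02
ee_pos: [571.4, -239.5, 91.6]
ee_rot: [0.038, 0.999, -0.001, 0.0]
contact_force: [-4.7, -2.8, 9.8]
gripper_width: 16.4
finger_force: 80.8
```

Run:
```python
from h import *
go([571.8,-239.8,91.8]); im,d=grab_frame("wrist"); a=cv2.imread("pics/stop_ref.png")
for x in(a,im):
    x=x.astype(int); m=(x[...,2]>120)&(x[...,1]<60)&(x[...,0]<60); m[:,:250]&=True
    m[:200]=0; m[:,:280]=0; m[:,440:]=0; ys,xs=np.where(m); print(m.sum(),xs.mean(),ys.mean())
s=arm.state()["ee_pos"];print(np.degrees(np.arctan2(s[1]+207.7,s[0]-603.4)))
im,d=grab_frame("top"); print([w("top",r["centre"]).round() for r in mark_of("drawer_handle","top")[:1]])
```

```text
pos [ 571.4 -239.5   91.6] toolx [-0.997  0.077 -0.   ] tooly [ 0.077  0.997 -0.002] need [-0.009 -0.006 -0.004] F [-4.7 -2.8  9.8] t 24.025
5307 377.46711889956663 258.13868475598264
5399 376.4084089646231 261.1698462678274
-135.24995985755456
[array([519., 179.,  90.])]
```

Request:
send_rows(commands=[[-0.01,-0.01,0,0,0,0,10],[0,0,0,0,0,0,10],[0,0,0,0,0,0,10]])

```text
t: 24.55
ee_pos: [571.6, -239.8, 91.6]
ee_rot: [0.038, 0.999, -0.001, -0.0]
contact_force: [-4.7, -2.3, 10.1]
gripper_width: 16.0
finger_force: 80.8
```

Run:
```python
from h import *
go([571.8,-239.8,91.8]); print(arm.hand_in())
```

```text
pos [ 571.6 -239.8   91.6] toolx [-0.997  0.077  0.   ] tooly [ 0.077  0.997 -0.001] need [-0.003  0.    -0.003] F [-4.7 -2.3 10.1] t 24.55
the job is handed in; nothing more can be done
None
```

I handed the job in at 24.55 s. The drawer is shut on its stop, and the valve went to its stop and then back two full turns, ending within about 0.5° by arm position with the crank still gripped. I lost the crank once at the stop, then regripped it and pressed it onto the stop again before counting the turns.

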